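# Seat the ejector disc of a vegetable cutter

### The job

The white ejector disc of the vegetable cutter rides high on its shaft because the notch in its rim is not over the steel key of the grey base. Push one of the disc's two upright vanes round with a fingertip until the notch stands over the key, then press the hub straight down with the fingertips until the disc is fully home over the key, and move clear. Do not pinch or lift the disc, and leave the spice jar, the vial and the yogurt tub standing where they are.

Things in the scene. Friction and masses are not known exactly. Their poses are not given: they have to be found in the camera images.
- cutter_base: The cutter's drive base, fixed to the table: a low round grey housing, 194 mm across, its flat dark steel deck 46 mm above the table. Origin: on its axis at table height; z up. From the deck rise, on the axis, a steel shaft (16 mm across, top at 72 mm, hidden inside the disc's hub) and, towards the base's -x, the key. Position and yaw vary.
- key (a point): A point on the top of the key, 60 mm from the base's axis towards the base's -x, 53.5 mm above the table. The key is a radial steel bar with a round top, 10 mm wide, from 51 to 84 mm from the axis, so that its outer end shows beyond the disc's rim. It does not move.
- ejector_disc: The loose white plastic ejector disc: a plate 140 mm across, 6 mm thick, with a hub and two vanes on top, 0.14 kg. Origin: on its axis at the plate's underside; z up; notch towards its own -x, vanes towards its own +y and -y. Underside 55 mm above the table at the start, 48 mm when home, where its yaw equals the base's yaw (within 2.5 degrees). Starts 0.7 to 5.58 rad counter-clockwise from there.
- collar (a joint): How far the black rubber collar under the disc is pressed down, in m: 0 at the start, 0.007 with the disc home. The disc rests on it and turns freely either way round the shaft (1 mm play), staying where it is left. The collar yields under about 6 N and stays down, without springing back. Off the key the disc can go down only about 1.5 mm before it tilts.
- notch (a point): The centre of the notch, 60 mm from the disc's axis, half-way through the plate. The notch is open at the rim, 15 mm wide, with parallel sides, from 49 to 70 mm from the axis; it clears the key by 2.5 mm a side.
- hub_top (a point): The centre of the flat top of the disc's hub, 30 mm above the disc's underside: the place to press. The hub is a cone, 48 mm across at the plate and 28 mm at the top, closed on top.
- vane_left (a point): The foot of the vane on the disc's own +y side, at the middle of its length, on the plate's upper face (6 mm above the underside), 46 mm from the axis. Each vane is an upright rib along the radius, 8 mm thick, from 30 to 62 mm from the axis, 20 mm high above the plate (its top is 26 mm above the underside, 4 mm lower than the hub's top).
- vane_right (a point): The same for the other vane, on the disc's own -y side.
- spice_jar: Bystander: a spice jar with a white cap, 47 mm across, 98 mm high, standing about 165 mm from the base's axis. Origin: centre of its underside.
- vial: Bystander: a small vial with a green cap, 31 mm across, 63 mm high, standing about 150 mm from the base's axis. Origin: centre of its underside.
- yogurt_tub: Bystander: a small lidded yogurt tub, 72 mm across, 71 mm high, standing about 170 mm from the base's axis. Origin: centre of its underside.
There are look-alikes about, which are no part of the job. Several things have the shape of the cutter_base; the one meant has the colours described above.

How it is judged (in metres and radians):
At the end, for the whole second after the job is handed in: The disc lies level and at rest, fully home: its underside less than 49.7 mm above the foot of the base (48 mm is home), tilted less than 0.04 rad, the collar pressed down more than 5 mm, with the centre of its notch within 5 mm of the key's point seen from above (z of ejector_disc in the frame of cutter_base below 0.0497 m and horizontal distance between notch and key below 0.005 m and angle between ejector_disc's own z axis and vertical below 0.04 rad and value of joint collar above 0.005 m and linear speed of ejector_disc below 0.01 m/s and angular speed of ejector_disc below 0.1 rad/s); the robot touches nothing.
It fails at once if the disc is lifted more than 7 mm off its starting height (z of ejector_disc in the frame of cutter_base above 0.062 m).
It fails at once if a vane or the hub is pinched between the fingers ((contact force between the fingers and ejector_disc above 0.5 N and y of the grasp point in the frame of vane_left between -0.022 and 0.022 m and x of the grasp point in the frame of vane_left between -0.006 and 0.006 m and z of the grasp point in the frame of vane_left below 0.03 m) or (contact force between the fingers and ejector_disc above 0.5 N and y of the grasp point in the frame of vane_right between -0.022 and 0.022 m and x of the grasp point in the frame of vane_right between -0.006 and 0.006 m and z of the grasp point in the frame of vane_right below 0.03 m) or (contact force between the fingers and ejector_disc above 0.5 N and x of the grasp point in the frame of hub_top between -0.012 and 0.012 m and y of the grasp point in the frame of hub_top between -0.012 and 0.012 m and z of the grasp point in the frame of hub_top below 0.009 m)).
It fails at once if the jar, the vial or the tub is moved by more than 15 mm or tipped (distance of any of spice_jar, vial, yogurt_tub from where it was at the start of the episode above 0.015 m or angle between any of spice_jar, vial, yogurt_tub's own z axis and vertical above 0.3 rad).
It also fails if it takes over 58 s, if anything falls off the work surface, if the arm or the gripper's body presses on something with over 40 N, if the wrist force passes 120 N, or if a joint passes its speed limit or range.

### The arm

A 6-joint arm with a two-finger parallel gripper is mounted at the origin on a cart in front of the work surface, level with it; the furniture and walls round the work are solid. World frame = base frame: x ahead of the robot, y to its left, z up, the work surface at z = 0. Lengths are in mm, angles in rad, forces in N, time in s.
With the tool pointing down it reaches from about 325 to 925 mm from the base axis. Payload 3.1 kg.
Tool frame: the origin (TCP) lies on the centre line of the jaws, within the pads' length; the fingertips stand ahead of it and the grasp point (between the pads) lies 6 mm ahead of it (manip.tip_extent is the z of the fingertips in the tool frame, in mm); z points along the fingers, y is the direction in which the jaws open and shut (so a half turn about z gives the same grasp; the last joint's range is limited). The gripper opens to 85 mm and grips with 20 to 120 N. Pads are 22 mm wide; open, the fingers measure 114 mm over their backs; the gripper's body (76 mm by 85 mm) begins 54 mm behind the grasp point. The pads swing forward as they close: fully open they stand 13 mm farther back than shut.
Start: joints at [-1.449, 0.217, 1.613, -0, 1.311, -0.112], TCP at [144.818, -608.003, 256.3] pointing down, gripper open.
Joint ranges: [-2.75, 2.75], [-0.78, 2.1], [0.31, 2.55], [-1.13, 4.27], [0.13, 2.63], [-2.58, 2.58]. Speed limits (rad/s): [2.79, 2.79, 3.14, 3.14, 3.14, 3.14].

### API

Orientations are given as [roll, pitch, yaw] about the fixed x, y, z axes, in that order (R = Rz(yaw) Ry(pitch) Rx(roll)).
In Python, from plant import manip, capture, job, nets gives the robot as it stands. The module is installed in compiled form; this text tells all that it offers.
- The arm moves only by the tool drive_tool, never from a script. Its argument "deltas" is a list of rows, each a list of 5 numbers: the shift along the tool's x, y, z in units of 30 mm (1.0 is 30 mm), then the turn about the tool's z in units of 6 degrees (1.0 is 6 degrees), then the gripper command: -1 is fully open, 1 is shut, values between are in proportion. A call has 1 to 8 rows; each row shifts and turns the commanded pose from where the row before left it, along the tool's axes as they then stand; what a row does not reach is not made up. A row lasts 1/8 s, in which the tool goes at most 62.5 mm and 10.7 degrees, less where a joint would pass 70% of its speed; a pose out of reach is approached as far as the arm can. A call is refused whole if a number of a shift passes 1 or a number of a turn 1, either way. A call with a gripper value outside its range is refused whole. The fingers move at their own pace and stop on an object; "newtons" is the grip in N (left out, the last holds). Time passes only in rows, so rows that do not move let the fingers close. It gives the time, the measured TCP pose, the force and the opening at its end, in the units of the state.
- manip.read_state(): the state, without advancing time (a new reading comes with each control period).
- capture(name): name is "side" or "top" or "wrist"; returns a dict with "img" (480x640x3 uint8, red, green, blue), "intrinsics" (3x3 intrinsics, pixels), "xyz" and "attitude" of the camera in the world; the wrist camera has in their place "T_tool_cam" (4x4, takes a point from camera to tool coordinates, whose origin is the TCP and whose axes are the flange's). Camera axes: x right, y up, looking along -z (the intrinsics and any distortion apply to the point x, -y, -z); pixel columns grow to the right and rows downward; lengths in mm; the calibration is good to about 2 mm. A picture is of the moment at which its call begins: read the wrist's pose just before it. There is no depth.
- job.job_done(): hands the job in, once; it reports no verdict.
Trained networks look in a picture, given as the dict that the camera call returned (one of the last four; its "shot" number tells which), for a name from the list of things; names that differ only in an ending like _2 or _b are one class to them, and where a whole thing is asked for, a point or a joint stands for the part that bears it (a point fixed in the world has none). Each returns a list of dicts, best first, with "p" (0 to 1); they miss things now and then, are a little off and sometimes report something else, mostly with a low value. They report only what shows in the picture. A call takes as long as a camera call. They do not tell look-alikes from the thing itself.
- nets.regions_of(picture, label): "mask" (480x640 bool, what is visible of it) and "centre" ([column, row] in pixels, amid what is visible of it).
The state is a dict: "t": time; "q": joint angles; "dq": joint speeds; "joint_torque": joint torques, N m; "ee_pos": TCP position; "orientation": TCP orientation; "contact_force": force on the tool from outside, world axes, zero at the start; "ft_torque": the same for the moment, N m; "opening": finger opening in mm.
Only numpy, scipy, OpenCV 4.12 (cv2) and the standard library are available. Lean on these libraries where they do the work, as an engineer would, in place of code of your own. Each camera call takes 0.05 s, during which the arm holds its last target.

## Working session

There is one attempt and no reset: what is moved stays moved. The work goes in short steps, Python scripts to look and compute and a tool call to move; the robot and the scene stay as the last step left them, time stands still between calls to the robot, and variables do not carry over. Pictures are saved under pics/ and viewed, and the job is handed in when it is done.

Besides the shell and the picture viewer there is one more tool, called as name(argument=value, ...), one argument or row to a line, values as JSON. drive_tool: Moves the arm, as the interface text tells. Its arguments: {"type":"object","properties":{"deltas":{"type":"array"},"newtons":{"type":"number"}},"required":["deltas"]}

```bash
mkdir -p pics; ls
cat > h.py <<'E'
from plant import manip,capture,job,nets
import numpy as np,cv2
from scipy.spatial.transform import Rotation as R
def save(c,n,im=None): cv2.imwrite('pics/'+n,cv2.cvtColor(c['img'] if im is None else im,cv2.COLOR_RGB2BGR))
E
python3 - <<'E'
from h import *
print(manip.read_state()); print(manip.tip_extent)
for n in ['top','side','wrist']:
    c=capture(n); save(c,n+'0.png'); print({k:v for k,v in c.items() if k!='img'})
    for l in ['cutter_base','ejector_disc']:
        for r in nets.regions_of(c,l): print(n,l,r['p'],r['centre'],r['mask'].sum())
E
```

```text
pics
{'t': 0.0, 'q': array([-1.44919795e+00,  2.17756466e-01,  1.61497688e+00, -9.34002975e-06,
        1.31130704e+00, -1.12221209e-01]), 'dq': array([-0.0010252 , -0.00135496, -0.0004252 , -0.00075905,  0.00079479,
       -0.00014296]), 'joint_torque': array([-6.40001035e-04, -3.96845162e+01, -3.03855515e+01, -3.46167089e-04,
        9.60894395e-03,  4.35913599e-07]), 'ee_pos': array([ 144.72030756, -607.21239877,  254.9444582 ]), 'orientation': array([-3.13915931e+00, -2.65146423e-04,  2.33821673e-01]), 'contact_force': array([-0.44370192, -0.3952951 ,  0.09273188]), 'ft_torque': array([ 0.0328286 , -0.04386085, -0.01880278]), 'opening': 85.13371920993974}
25.0
{'intrinsics': array([[453.91269036,   0.        , 323.67192599],
       [  0.        , 453.91269036, 240.71509872],
       [  0.        ,   0.        ,   1.        ]]), 'xyz': array([400.50797377, -68.36368688, 897.70957797]), 'attitude': array([ 0.18723584, -0.01879138, -1.56863105]), 'shot': 1}
top cutter_base 0.98 [432.1, 338.8] 8476
top cutter_base 0.93 [300.2, 283.8] 3780
top cutter_base 0.91 [329.2, 152.2] 6975
top c
[... 424 characters left out ...]
cutter_base 0.87 [317.1, 196.7] 3277
side cutter_base 0.62 [429.4, 217.9] 4121
side cutter_base 0.61 [243.5, 244.2] 4657
side ejector_disc 0.75 [334.5, 293.6] 3574
{'intrinsics': array([[408.27762372,   0.        , 307.65669016],
       [  0.        , 408.27762372, 243.35455576],
       [  0.        ,   0.        ,   1.        ]]), 'T_tool_cam': array([[-8.82811057e-04,  9.49925434e-01,  3.12475423e-01,
         8.02923452e+01],
       [ 9.99999482e-01,  6.80132452e-04,  7.57613136e-04,
         3.19698505e-01],
       [ 5.07151312e-04,  3.12475930e-01, -9.49925542e-01,
        -1.18256963e+02],
       [ 0.00000000e+00,  0.00000000e+00,  0.00000000e+00,
         1.00000000e+00]]), 'shot': 3}
```

View pics/top0.png

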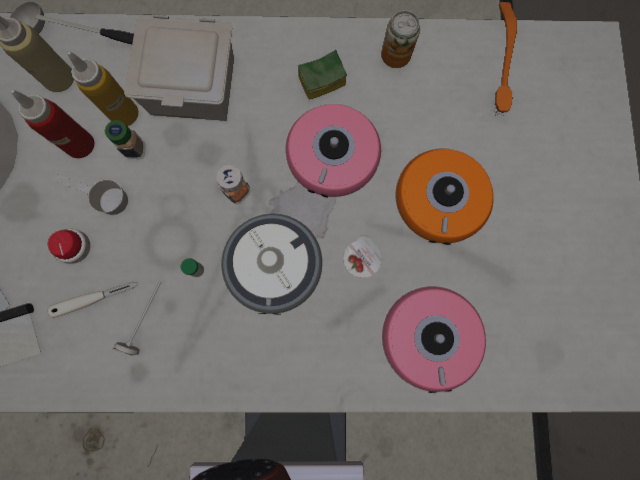

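View pics/side0.png

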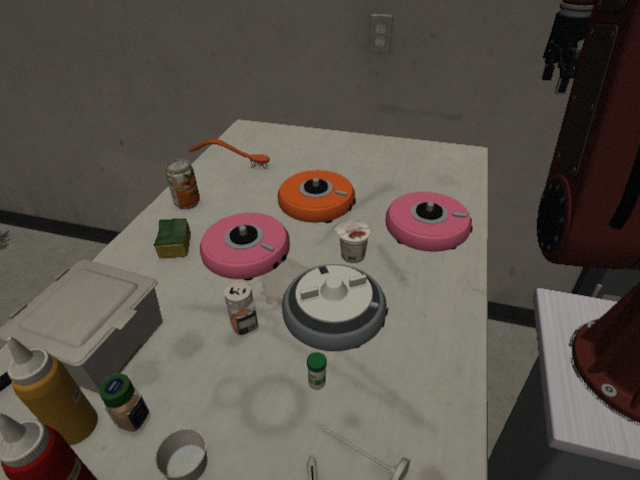

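The look-alike bases are the two pink ones (333,150) and (434,339) and the orange one (445,196). The one meant is grey with the white disc, at (271,262). Its key shows near (268,301), and there is a dark notch near (297,242). I'll check this in a close crop.

```bash
cat >> h.py <<'E'
def cam(c,tcp=None,ori=None):
    K=c['intrinsics']
    if 'xyz' in c: Rm=R.from_euler('xyz',c['attitude']).as_matrix(); o=np.array(c['xyz'])
    else:
        T=np.eye(4); T[:3,:3]=R.from_euler('xyz',ori).as_matrix(); T[:3,3]=tcp
        M=T@c['T_tool_cam']; Rm=M[:3,:3]; o=M[:3,3]
    return K,Rm,o
def ray(c,uv,z,tcp=None,ori=None):
    K,Rm,o=cam(c,tcp,ori)
    d=np.array([(uv[0]-K[0,2])/K[0,0],-(uv[1]-K[1,2])/K[1,1],-1.]); d=Rm@d
    return o+d*(z-o[2])/d[2]
def proj(c,P,tcp=None,ori=None):
    K,Rm,o=cam(c,tcp,ori)
    p=(np.atleast_2d(P)-o)@Rm
    return np.c_[K[0,0]*p[:,0]/-p[:,2]+K[0,2], K[1,1]*-p[:,1]/-p[:,2]+K[1,2]]
E
python3 - <<'E'
from h import *
c=capture('top')
im=c['img'][205:320,215:330]; save(c,'crop.png',cv2.resize(im,None,fx=5,fy=5,interpolation=cv2.INTER_CUBIC))
for l in ['ejector_disc','spice_jar','vial','yogurt_tub','notch','key','hub_top']:
    for r in nets.regions_of(c,l): print(l,r['p'],r['centre'],r['mask'].sum())
m=nets.regions_of(c,'ejector_disc')[0]['mask']
ys,xs=np.where(m);print(xs.min(),xs.max(),ys.min(),ys.max())
for uv,z in [((269,260.7),61),((270,260),85),((268,301),53.5),((297,242),61)]: print(uv,ray(c,uv,z))
E
```

```text
ejector_disc 0.88 [269.8, 262.6] 4395
spice_jar 0.77 [230.8, 182.8] 911
vial 0.56 [195.1, 266.6] 353
yogurt_tub 0.86 [365.5, 258.3] 1249
notch 0.85 [268.9, 261.9] 4401
key 0.98 [443.3, 195.9] 7387
key 0.79 [431.8, 339.6] 8561
key 0.63 [290.1, 291.7] 3463
key 0.62 [334.4, 147.4] 6895
hub_top 0.55 [270.3, 259.9] 4424
233 307 224 297
(269, 260.7) [520.74156805  17.69846086  61.        ]
(270, 260) [518.57609534  13.46093596  85.        ]
(268, 301) [446.86691358  18.46940608  53.5       ]
(297, 242) [556.35244168 -33.77658055  61.        ]
```

View pics/crop.png

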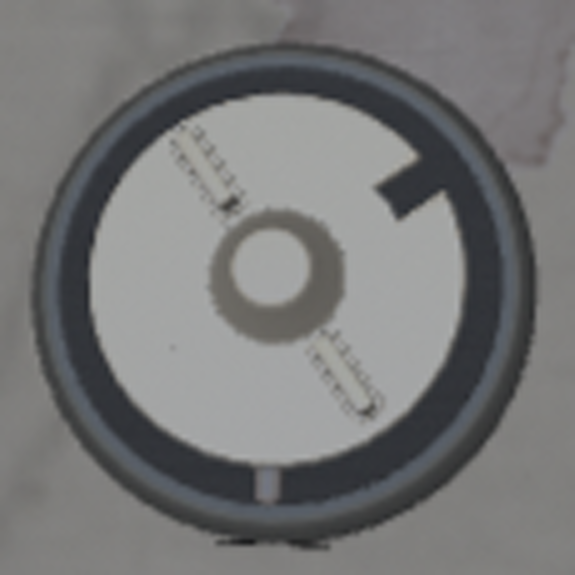

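Run:
```python
from h import *
c=capture('top')
f=lambda u,v,z: ray(c,(215+(u+.5)/5-.5,205+(v+.5)/5-.5),z)[:2]
m=nets.regions_of(c,'ejector_disc')[0]['mask']
hub=f(270,267,85); L,Rr,T,B=f(90,280,61),f(465,280,61),f(277,93,61),f(277,467,61)
print('hub',hub,'plate',(L+Rr)/2,(T+B)/2,L-Rr,T-B)
o=(f(35,285,40)+f(535,285,40))/2; print(o)
ke=f(267,503,51); kc=f(267,486,53.5)
ni=(f(375,188,61)+f(402,220,61))/2; no=(f(418,157,61)+f(445,190,61))/2
ctr=np.array([(T+B)[0]/2,(L+Rr)[1]/2])
a=lambda p: np.degrees(np.arctan2(*(p-ctr)[::-1]))
for n,p in dict(ke=ke,kc=kc,ni=ni,no=no).items(): print(n,p,np.linalg.norm(p-ctr),a(p))
v1=f(203,165,81);v2=f(347,370,81);print('vanes',v1,a(v1),np.linalg.norm(v1-ctr),v2,a(v2),np.linalg.norm(v2-ctr))
v1=f(180,125,81);v1b=f(238,205,81);print(v1,v1b)
for l,z,h in [('spice_jar',98,0),('vial',63,0),('yogurt_tub',71,0)]:
    r=nets.regions_of(c,l)[0]['centre'];print(l,ray(c,r,z*.6))
```

```text
hub [522.20902756  16.07124607] plate [520.93943851  15.55618178] [522.02096319  15.87627782] [ -0.67813753 138.97602424] [140.21661215   3.38378   ]
[522.05589871  14.68137513]
ke [439.31196441  18.53463352] 82.76261024073479 177.93760042452644
kc [445.40403528  18.43290832] 76.67091494582652 177.8497323662889
ni [549.84170007 -25.07292304] 49.241421164951355 -55.59864802013264
no [561.55334415 -41.01110343] 69.01207793197247 -55.05199819023782
vanes [560.37873468  41.87029888] 34.450819127596766 46.51614120617004 [485.47853435 -12.101581  ] -142.8791188781034 45.82904043684515
[575.28309612  50.73709418] [545.59176237  28.69443726]
spice_jar [666.30395748  91.17359688  58.8       ]
vial [509.98399944 161.52308605  37.8       ]
yogurt_tub [ 527.71410292 -157.81055077   42.6       ]
```

Run:
```python
from h import *
c=capture('side')
im=c['img'][245:365,265:405]; save(c,'crops.png',cv2.resize(im,None,fx=5,fy=5,interpolation=cv2.INTER_CUBIC))
print(proj(c,[[520,14,85],[520,14,61],[445,16,53]]))
```

```text
[[335.30798103 281.52141682]
 [335.30931504 290.92217507]
 [375.66225047 302.87601582]]
```

View pics/crops.png

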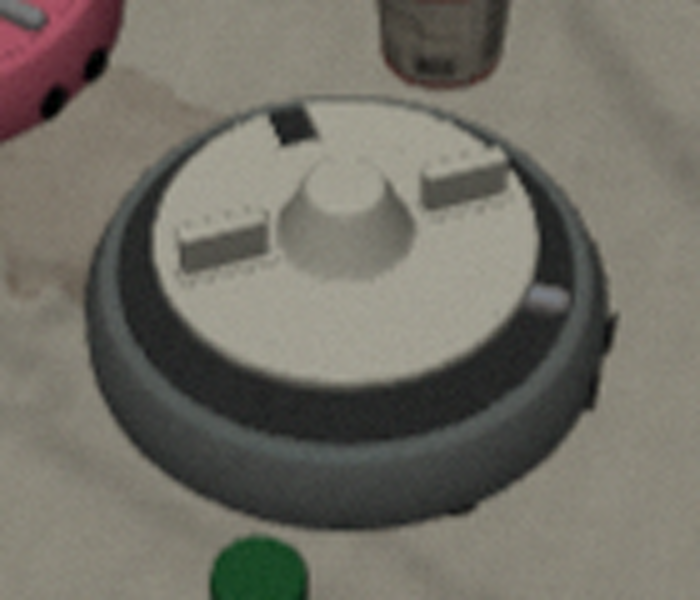

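The grey base, hub, key and notch all agree with the given sizes: the plate measures 139–140 mm and the notch centre lies 59 mm out. The axis is about (522, 15.5), the key at 178°, the notch at -55.3° and the vanes at 34.6° and -145.4°. I'll turn the disc clockwise by about 127°, pushing the near vane with the fingers shut.

drive_tool(
  deltas=[
    [1, -0.966, 0, 0, 1],
    [1, -0.966, 0, 0, 1],
    [1, -0.966, 0, 0, 1],
    [1, -0.966, 0, 0, 1],
    [1, -0.966, 0, 0, 1],
    [1, -0.966, 0, 0, 1],
    [1, -0.966, 0, 0, 1],
    [1, -0.966, 0, 0, 1],
  ],
  newtons=20,
)

```text
t: 2.2
ee_pos: [325.2, -325.8, 256.6]
orientation: [3.141, -0.0, 0.234]
contact_force: [-0.7, -0.3, 0.6]
opening: 0.1
```

drive_tool(
  deltas=[
    [1, -0.966, 0, 0, 1],
    [1, -0.966, 0, 0, 1],
    [1, -0.966, 0, 0, 1],
    [1, -0.966, 0, 0, 1],
    [1, -0.966, 0, 0, 1],
    [1, -0.966, 0, 0, 1],
    [1, -0.966, 0, 0, 1],
    [1, -0.966, 0, 0, 1],
  ],
)

```text
t: 3.2
ee_pos: [505.1, -44.5, 256.6]
orientation: [3.141, -0.001, 0.234]
contact_force: [-0.0, -1.2, 0.3]
opening: -0.0
```

drive_tool(
  deltas=[
    [0, 0, 0, -1, 1],
    [0, 0, 0, -1, 1],
    [0, 0, 0, -1, 1],
    [0, 0, 0, -1, 1],
    [0, 0, 0, -1, 1],
    [0, 0, 0, -1, 1],
    [0, 0, 0, -1, 1],
    [0, 0, 0, -1, 1],
  ],
)

```text
t: 4.2
ee_pos: [504.3, -45.7, 256.4]
orientation: [3.141, -0.0, 1.075]
contact_force: [-0.2, 0.6, 0.5]
opening: 0.0
```

drive_tool(
  deltas=[
    [0, 0, 0, -1, 1],
    [0, 0, 0, -1, 1],
    [0, 0, 0, -1, 1],
    [0, 0, 0, -1, 1],
    [0, 0, 0, -1, 1],
    [0, 0, 0, -1, 1],
    [0, 0, 0, -1, 1],
    [0, 0, 0, -1, 1],
  ],
)

```text
t: 5.2
ee_pos: [504.3, -45.7, 256.4]
orientation: [3.141, 0.0, 1.913]
contact_force: [0.0, -0.5, -0.1]
opening: 0.1
```

drive_tool(
  deltas=[
    [0, 0, 0, -1, 1],
    [0, 0, 0, -1, 1],
    [0, 0, 0, -0.55, 1],
    [0, 0, 0, 0, 1],
    [0, 0, 0, 0, 1],
  ],
)

```text
t: 5.82
ee_pos: [504.3, -45.8, 256.4]
orientation: [3.142, 0.0, 2.175]
contact_force: [0.5, 0.3, 0.1]
opening: -0.1
```

Run:
```python
from h import *
s=manip.read_state(); c=capture('wrist'); save(c,'w1.png'); print(manip.tip_extent)
C=np.array([522,15.5]);th=np.radians(-145.4);t=s['ee_pos'],s['orientation']
r=np.array([np.cos(th),np.sin(th)])
print(proj(c,[[*C,85],[*(C+46*r),81],[*(C-46*r),81]],*t))
d=C-s['ee_pos'][:2]; y=s['orientation'][2]; print(d@[np.cos(y),np.sin(y)], d@[np.sin(y),-np.cos(y)])
```

```text
25.0
[[377.76869352 168.29733251]
 [312.37903114 167.53496566]
 [441.3195063  167.51777376]]
40.36056017166918 49.34709938064469
```

View pics/w1.png

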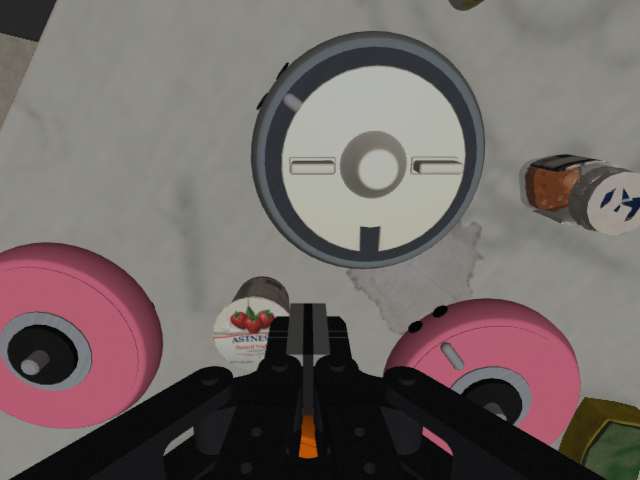

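The wrist view shows the hub top at (378,168), just where I predicted it, and the vane lies level at (312,166). I'll go down behind the vane.

drive_tool(
  deltas=[
    [0, 0.03, 0.9, 0, 1],
    [0, 0, 0.9, 0, 1],
    [0, 0, 0.9, 0, 1],
    [0, 0, 0.9, 0, 1],
    [0, 0, 0.9, 0, 1],
    [0, 0, 0.9, 0, 1],
    [0, 0, 0, 0, 1],
  ],
)

```text
t: 6.75
ee_pos: [502.9, -44.7, 92.1]
orientation: [-3.138, -0.004, 2.176]
contact_force: [-0.4, 0.2, 0.3]
opening: 0.3
```

drive_tool(
  deltas=[
    [0.25, 0, 0.03, 0, 1],
    [0.25, 0, 0, 0, 1],
    [0.2, 0, 0, 0, 1],
    [0, 0, 0, 0, 1],
  ],
)

```text
t: 7.25
ee_pos: [493.0, -27.5, 93.9]
orientation: [3.141, 0.001, 2.177]
contact_force: [0.4, 0.5, -0.1]
opening: -0.3
```

drive_tool(
  deltas=[
    [0.12, 0, 0, 0, 1],
    [0.0844, -0.024, 0, 0.5, 1],
    [0.0844, -0.024, 0, 0.5, 1],
    [0.0844, -0.024, 0, 0.5, 1],
    [0.0844, -0.024, 0, 0.5, 1],
    [0.0844, -0.024, 0, 0.5, 1],
    [0.0844, -0.024, 0, 0.5, 1],
    [0, 0, 0, 0, 1],
  ],
)

```text
t: 8.25
ee_pos: [480.4, -13.5, 93.5]
orientation: [3.141, 0.0, 1.863]
contact_force: [0.2, -0.3, -0.4]
opening: 0.4
```

```bash
cat >> h.py <<'E'
def rel(s,C=np.array([522,15.5])):
    d=C-s['ee_pos'][:2]; y=s['orientation'][2]; return d@[np.cos(y),np.sin(y)], d@[np.sin(y),-np.cos(y)],np.degrees(y)
E
python3 - <<'E'
from h import *
s=manip.read_state();print(rel(s),s['contact_force'],s['ft_torque']); c=capture('top'); im=c['img'][205:320,215:330]; save(c,'t2.png',cv2.resize(im,None,fx=5,fy=5,interpolation=cv2.INTER_CUBIC))
E
```

```text
(np.float64(15.776130194224264), np.float64(48.17597192458297), np.float64(106.7288521237612)) [ 0.21733112 -0.29040214 -0.43466049] [-0.02903324  0.03495957 -0.00723742]
```

View pics/t2.png

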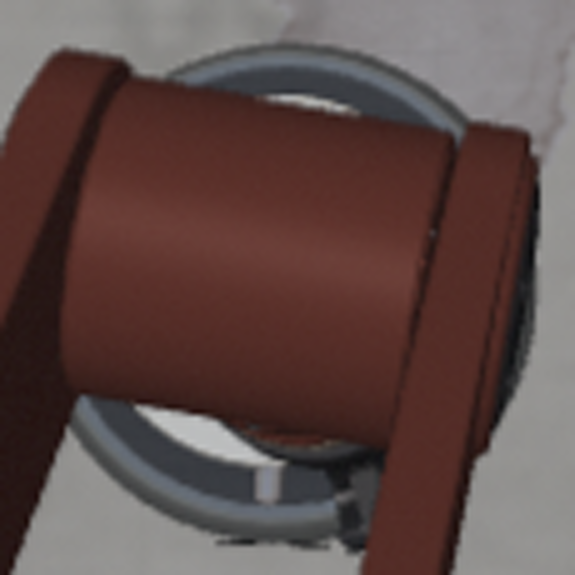

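The top view is blocked by the arm, so I'll use the side and wrist cameras.

Run:
```python
from h import *
c=capture('side'); a=cv2.resize(c['img'][235:365,255:405],(400,347)); c=capture('wrist'); b=cv2.resize(c['img'],(400,300))
im=np.zeros((347,800,3),np.uint8); im[:,:400]=a; im[:300,400:]=b; save(c,'s2.png',im)
```

```text
(no output)
```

View pics/s2.png

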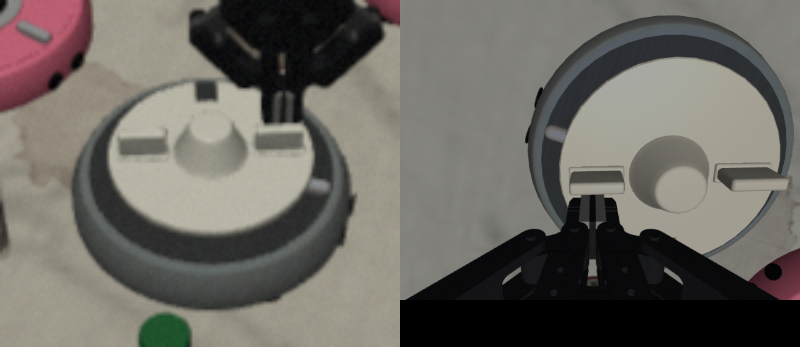

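The vane is being pushed and the disc has turned. I'll keep sweeping.

drive_tool(
  deltas=[
    [0.0844, -0.024, 0, 0.5, 1],
    [0.0844, -0.024, 0, 0.5, 1],
    [0.0844, -0.024, 0, 0.5, 1],
    [0.0844, -0.024, 0, 0.5, 1],
    [0.0844, -0.024, 0, 0.5, 1],
    [0.0844, -0.024, 0, 0.5, 1],
    [0.0844, -0.024, 0, 0.5, 1],
    [0.0844, -0.024, 0, 0.5, 1],
  ],
)

```text
t: 9.4
ee_pos: [472.5, 5.8, 93.4]
orientation: [3.142, 0.0, 1.442]
contact_force: [-0.7, -0.5, 0.3]
opening: 0.2
```

drive_tool(
  deltas=[
    [0.0844, -0.024, 0, 0.5, 1],
    [0.0844, -0.024, 0, 0.5, 1],
    [0.0844, -0.024, 0, 0.5, 1],
    [0.0844, -0.024, 0, 0.5, 1],
    [0.0844, -0.024, 0, 0.5, 1],
    [0.0844, -0.024, 0, 0.5, 1],
    [0.0844, -0.024, 0, 0.5, 1],
    [0.0844, -0.024, 0, 0.5, 1],
  ],
)

```text
t: 10.4
ee_pos: [473.1, 26.7, 93.4]
orientation: [-3.141, 0.0, 1.023]
contact_force: [0.2, -1.3, -0.0]
opening: 0.3
```

drive_tool(
  deltas=[
    [0.0844, -0.024, 0, 0.5, 1],
    [0.0844, -0.024, 0, 0.5, 1],
    [0.0844, -0.024, 0, 0.5, 1],
    [0.0844, -0.024, 0, 0.5, 1],
    [0.0844, -0.024, 0, 0.5, 1],
    [0.0844, -0.024, 0, 0.5, 1],
    [0.0844, -0.024, 0, 0.5, 1],
    [0.0844, -0.024, 0, 0.5, 1],
  ],
)

```text
t: 11.4
ee_pos: [482.1, 45.6, 93.3]
orientation: [-3.141, 0.001, 0.604]
contact_force: [0.1, 0.2, -0.1]
opening: -0.2
```

drive_tool(
  deltas=[
    [0.0844, -0.024, 0, 0.5, 1],
    [0.0844, -0.024, 0, 0.5, 1],
    [0.0844, -0.024, 0, 0.5, 1],
    [0.0844, -0.024, 0, 0.5, 1],
    [0.0844, -0.024, 0, 0.5, 1],
    [0.0844, -0.024, 0, 0.5, 1],
    [0, 0, 0, 0, 1],
  ],
)

```text
t: 12.28
ee_pos: [493.8, 56.3, 93.3]
orientation: [-3.141, 0.0, 0.292]
contact_force: [0.2, -0.2, 0.0]
opening: 0.0
```

Run:
```python
from h import *
s=manip.read_state();print(rel(s),s['contact_force'],s['t'])
c=capture('side'); a=cv2.resize(c['img'][235:365,255:405],(400,347)); c=capture('wrist'); b=cv2.resize(c['img'],(400,300))
im=np.zeros((347,800,3),np.uint8); im[:,:400]=a; im[:300,400:]=b; save(c,'s3.png',im)
```

```text
(np.float64(15.208218056581558), np.float64(47.22304040214703), np.float64(16.755386061757047)) [ 0.24654013 -0.24857041  0.0005108 ] 12.275
```

View pics/s3.png

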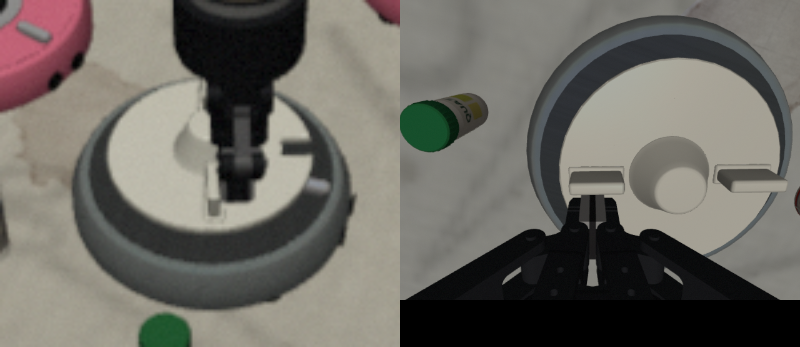

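About 18° remain. I'll do 15°, back off a little and measure from the top.

drive_tool(
  deltas=[
    [0.0844, -0.024, 0, 0.5, 1],
    [0.0844, -0.024, 0, 0.5, 1],
    [0.0844, -0.024, 0, 0.5, 1],
    [0.0844, -0.024, 0, 0.5, 1],
    [0.0844, -0.024, 0, 0.5, 1],
    [0, 0, 0, 0, 1],
  ],
)

```text
t: 13.12
ee_pos: [505.6, 62.1, 93.4]
orientation: [3.142, 0.0, 0.031]
contact_force: [0.9, -0.8, -0.9]
opening: -0.0
```

Run:
```python
from h import *
s=manip.read_state();print(rel(s),s['contact_force'],s['t'])
c=capture('side'); a=cv2.resize(c['img'][265:325,310:385],(500,400),interpolation=cv2.INTER_CUBIC); c=capture('top'); b=cv2.resize(c['img'][245:315,240:300],(300,350),interpolation=cv2.INTER_CUBIC)
im=np.zeros((400,800,3),np.uint8); im[:,:500]=a; im[:350,500:]=b; save(c,'s4.png',im)
```

```text
(np.float64(14.99301825247728), np.float64(47.13262931405509), np.float64(1.766269588662986)) [ 0.92907288 -0.815718   -0.86486241] 13.125
```

View pics/s4.png

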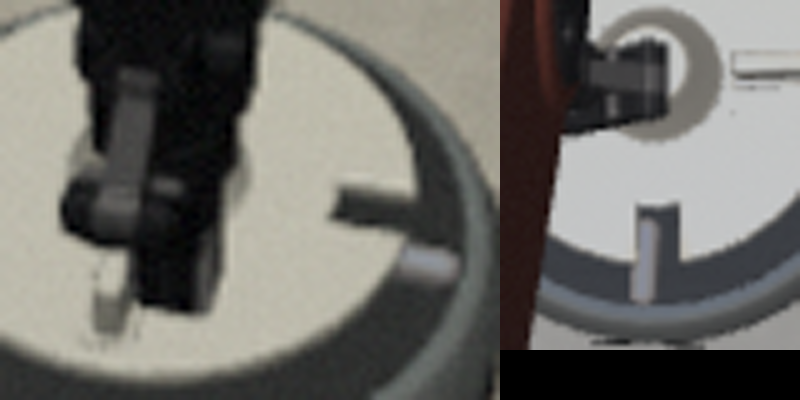

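```bash
cat > fit.py <<'E'
from h import *
c=capture('top'); C=np.array([522,15.5])
# predicted pixels of notch edge corners for given yaw, and key edges
for y in [2,0,-2]:
    a=np.radians(180+y); r=np.array([np.cos(a),np.sin(a)]); n=np.array([-r[1],r[0]])
    print(y,[np.round(proj(c,[[*(C+q*r+s*n),61]])[0],1) for q in (49,69) for s in (-7.5,7.5)],'key',[np.round(proj(c,[[*(C+q*r),53.5]])[0],1) for q in (53,83)])
g=c['img'].astype(int).sum(2)
for v in range(286,305,2): print(v,g[v,262:282])
E
python3 fit.py
```

```text
2 [array([266.4, 286.6]), array([274.6, 286.3]), array([266.5, 297.5]), array([274.7, 297.3])] key [array([270.9, 289. ]), array([271.1, 305.3])]
0 [array([265.5, 286.4]), array([273.6, 286.5]), array([265.2, 297.4]), array([273.4, 297.4])] key [array([269.9, 289. ]), array([269.5, 305.3])]
-2 [array([264.5, 286.3]), array([272.7, 286.6]), array([263.9, 297.2]), array([272.1, 297.5])] key [array([268.9, 288.9]), array([267.9, 305.3])]
286 [589 591 591 589 583 374 338 342 340 381 349 304 267 276 549 589 589 587
 591 589]
288 [588 592 586 589 586 339 243 267 221 192 194 192 191 209 545 588 589 589
 589 589]
290 [588 589 589 589 584 380 411 423 390 303 209 188 184 212 543 586 589 591
 588 591]
292 [590 591 588 584 579 387 416 429 393 310 214 188 190 220 541 580 591 590
 591 591]
294 [590 589 590 582 570 398 419 427 387 272 200 192 189 229 530 577 584 588
 590 590]
296 [471 527 565 568 564 445 431 424 381 260 195 189 190 228 491 503 441 391
 336 303]
298 [189 189 192 195 299 397 428 422 375 238 192 187 189 188 185 191 191 190
 191 189]
300 [190 189 188 188 355 414 428 415 363 223 186 189 187 187 189 186 187 186
 186 185]
302 [194 190 195 195 355 416 428 411 354 216 189 191 196 190 193 192 191 190
 192 192]
304 [194 196 194 194 349 405 412 388 316 211 191 192 193 187 187 189 191 188
 190 242]
```

From the top, the key (column 268.3 across the notch rows) shows in the left part of the notch (266.5–275.6), so about 4° more is needed.

drive_tool(
  deltas=[
    [0.05, -0.014, 0, 0.3, 1],
    [0.05, -0.014, 0, 0.3, 1],
    [0, 0, 0, 0, 1],
    [-0.3, 0, 0, 0, 1],
    [-0.5, 0, 0, 0, 1],
    [-0.5, -0.2, -0.5, 0, 1],
    [-0.5, -0.2, -0.8, 0, 1],
    [-0.5, -0.2, -0.8, 0, 1],
  ],
)

```text
t: 14.28
ee_pos: [438.2, 83.5, 156.5]
orientation: [3.142, 0.001, -0.033]
contact_force: [0.2, 0.2, 0.2]
opening: 0.1
```

```bash
python3 fit.py
python3 - <<'E'
from h import *
s=manip.read_state();print(s['ee_pos'],s['t'])
c=capture('side'); a=cv2.resize(c['img'][265:325,310:385],(500,400),interpolation=cv2.INTER_CUBIC); c=capture('top'); b=cv2.resize(c['img'][245:315,240:300],(300,350),interpolation=cv2.INTER_CUBIC)
im=np.zeros((400,800,3),np.uint8); im[:,:500]=a; im[:350,500:]=b; save(c,'s5.png',im)
E
```

```text
2 [array([266.4, 286.6]), array([274.6, 286.3]), array([266.5, 297.5]), array([274.7, 297.3])] key [array([270.9, 289. ]), array([271.1, 305.3])]
0 [array([265.5, 286.4]), array([273.6, 286.5]), array([265.2, 297.4]), array([273.4, 297.4])] key [array([269.9, 289. ]), array([269.5, 305.3])]
-2 [array([264.5, 286.3]), array([272.7, 286.6]), array([263.9, 297.2]), array([272.1, 297.5])] key [array([268.9, 288.9]), array([267.9, 305.3])]
286 [547 547 547 377 288 277 310 348 327 318 315 288 492 545 547 546 550 549
 546 547]
288 [547 548 546 329 192 180 221 248 204 182 179 195 498 546 549 547 546 549
 548 546]
290 [549 548 542 327 194 352 395 395 361 281 192 197 504 546 546 549 548 547
 550 548]
292 [547 542 536 330 215 354 397 400 366 291 197 213 501 542 546 548 546 546
 550 548]
294 [547 536 525 309 228 360 399 393 363 250 186 265 504 540 547 546 547 548
 547 549]
296 [442 492 500 302 264 368 398 395 351 241 185 280 497 526 506 498 412 343
 305 280]
298 [172 182 185 189 269 377 400 391 347 220 179 191 199 185 184 179 178 179
 178 176]
300 [174 176 174 177 333 387 399 385 339 210 174 175 177 170 171 173 174 172
 171 172]
302 [181 178 180 179 324 387 397 384 330 203 177 179 176 176 178 178 177 178
 174 180]
304 [181 180 179 181 326 378 382 358 295 199 179 179 173 179 174 171 176 177
 172 225]
[438.64270938  84.31053819 159.34289105] 14.325
```

View pics/s5.png

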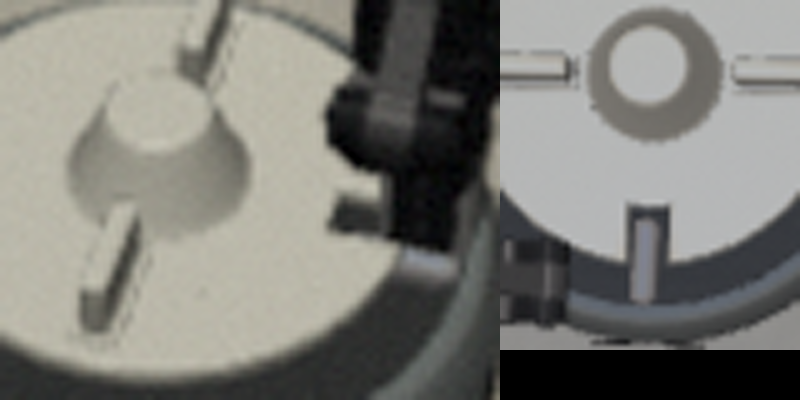

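The key now sits inside the notch with dark gaps on both sides: notch 264.9–273.6, key 266.4–271.1. I estimate the error at about 1° or less, so I'll go over the hub.

drive_tool(
  deltas=[
    [0.713, 0.55, 0, 0, 1],
    [0.713, 0.55, 0, 0, 1],
    [0.713, 0.55, 0, 0, 1],
    [0.713, 0.55, 0, 0, 1],
    [0, 0, 0.5, 0, 1],
    [0, 0, 0.5, 0, 1],
    [0, 0, 0, 0, 1],
  ],
)

```text
t: 15.3
ee_pos: [520.2, 15.3, 123.1]
orientation: [-3.141, 0.007, -0.033]
contact_force: [-0.3, 1.2, -0.5]
opening: -0.1
```

Run:
```python
from h import *
s=manip.read_state();print(s['ee_pos'],s['t'],rel(s),s['contact_force'])
c=capture('side'); a=cv2.resize(c['img'][235:325,290:390],(440,396),interpolation=cv2.INTER_CUBIC); c=capture('wrist'); b=cv2.resize(c['img'],(360,270))
im=np.zeros((396,800,3),np.uint8); im[:,:440]=a; im[:270,440:]=b; save(c,'s6.png',im)
```

```text
[520.22013438  15.34822532 123.14319968] 15.3 (np.float64(1.7739634079320286), np.float64(-0.20978803875682758), np.float64(-1.8704475841509878)) [-0.28348069  1.24976604 -0.54426221]
```

View pics/s6.png

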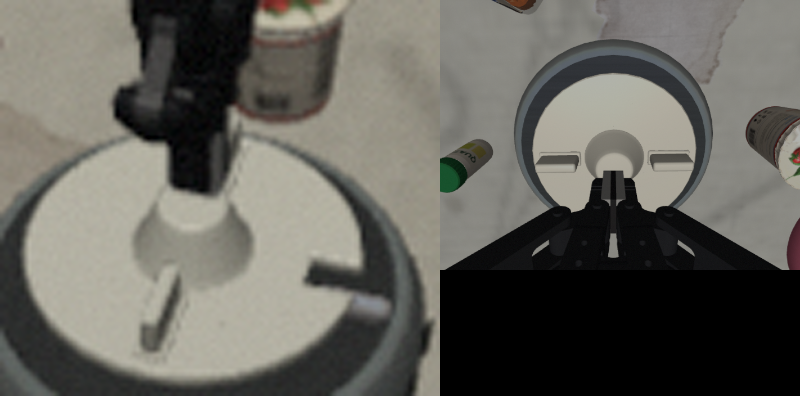

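The fingertips stand centred over the hub. I'll press down in small steps.

drive_tool(
  deltas=[
    [0.04, 0, 0.1, 0, 1],
    [0, 0, 0.1, 0, 1],
    [0, 0, 0.1, 0, 1],
    [0, 0, 0.1, 0, 1],
    [0, 0, 0.07, 0, 1],
    [0, 0, 0, 0, 1],
  ],
)

```text
t: 16.15
ee_pos: [524.5, 14.5, 112.0]
orientation: [-3.142, 0.001, -0.033]
contact_force: [-0.6, 1.4, 0.4]
opening: -0.2
```

drive_tool(
  deltas=[
    [0, 0, 0.07, 0, 1],
    [0, 0, 0.07, 0, 1],
    [0, 0, 0, 0, 1],
  ],
)

```text
t: 16.52
ee_pos: [525.0, 14.5, 108.7]
orientation: [3.142, -0.0, -0.033]
contact_force: [-0.5, 1.1, 4.1]
opening: -0.0
```

I've made contact at the expected height, but 3 mm off centre in x. I'll lift, recentre and press again.

drive_tool(
  deltas=[
    [0, 0, -0.15, 0, 1],
    [-0.09, -0.03, 0, 0, 1],
    [0, 0, 0, 0, 1],
    [0, 0, 0.1, 0, 1],
    [0, 0, 0.07, 0, 1],
    [0, 0, 0.05, 0, 1],
    [0, 0, 0, 0, 1],
  ],
)

```text
t: 17.4
ee_pos: [522.0, 15.5, 106.5]
orientation: [-3.142, 0.001, -0.033]
contact_force: [-1.1, 0.1, 5.4]
opening: -0.1
```

drive_tool(
  deltas=[
    [0, 0, 0.05, 0, 1],
    [0, 0, 0.05, 0, 1],
    [0, 0, 0, 0, 1],
  ],
)

```text
t: 17.77
ee_pos: [522.0, 15.5, 103.5]
orientation: [-3.142, 0.001, -0.033]
contact_force: [-3.2, -0.1, 5.5]
opening: 0.2
```

drive_tool(
  deltas=[
    [0, 0, 0.04, 0, 1],
    [0, 0, 0.03, 0, 1],
    [0, 0, 0, 0, 1],
  ],
)

```text
t: 18.15
ee_pos: [522.1, 15.5, 103.0]
orientation: [3.142, 0.002, -0.033]
contact_force: [-6.0, 0.0, 14.5]
opening: -0.2
```

drive_tool(
  deltas=[
    [0, 0, 0.04, 0, 1],
    [0, 0, 0.02, 0, 1],
    [0, 0, 0, 0, 1],
  ],
)

```text
t: 18.52
ee_pos: [522.1, 15.5, 103.0]
orientation: [3.141, 0.002, -0.033]
contact_force: [-10.9, 1.0, 24.2]
opening: 0.1
```

drive_tool(
  deltas=[
    [0, 0, -0.3, 0, 1],
    [0, 0, -0.6, 0, 1],
    [0, 0, -1, 0, 1],
    [0, 0, -1, 0, 1],
    [-1, 0, -1, 0, 1],
    [-1, 0, -1, 0, 1],
    [-1, 0, 0, 0, 1],
    [-1, 0, 0, 0, 1],
  ],
)

```text
t: 19.52
ee_pos: [401.6, 19.5, 247.1]
orientation: [3.141, -0.002, -0.033]
contact_force: [0.2, 0.0, -0.0]
opening: 0.3
```

drive_tool(
  deltas=[
    [0, -1, 0, 0, 1],
    [0, -1, 0, 0, 1],
    [0, -1, 0, 0, 1],
    [0, -1, 0, 0, 1],
    [0, -1, 0, 0, 1],
    [0, -1, 0, 0, 1],
    [0, 0, 0, 0, 1],
  ],
)

```text
t: 20.4
ee_pos: [408.0, 200.7, 246.5]
orientation: [-3.141, -0.0, -0.03]
contact_force: [-0.1, -0.4, -0.1]
opening: 0.4
```

Run:
```python
from h import *
s=manip.read_state();print(s['ee_pos'],s['t'],s['contact_force'])
c=capture('side'); a=cv2.resize(c['img'][235:365,255:405],(400,347),interpolation=cv2.INTER_CUBIC); c=capture('top'); b=cv2.resize(c['img'][205:320,215:330],(400,400),interpolation=cv2.INTER_CUBIC)
im=np.zeros((400,800,3),np.uint8); im[:347,:400]=a; im[:,400:]=b; save(c,'s7.png',im); save(c,'t7.png')
```

```text
[408.01675776 200.67714084 246.48761782] 20.4 [-0.12904072 -0.42964032 -0.1200046 ]
```

View pics/s7.png

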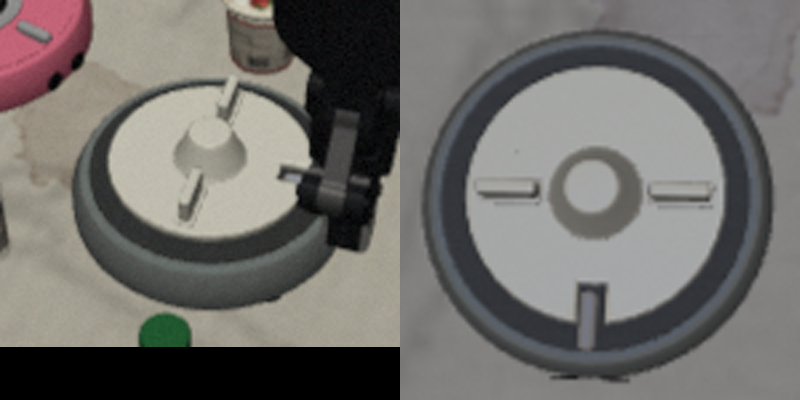

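View pics/t7.png

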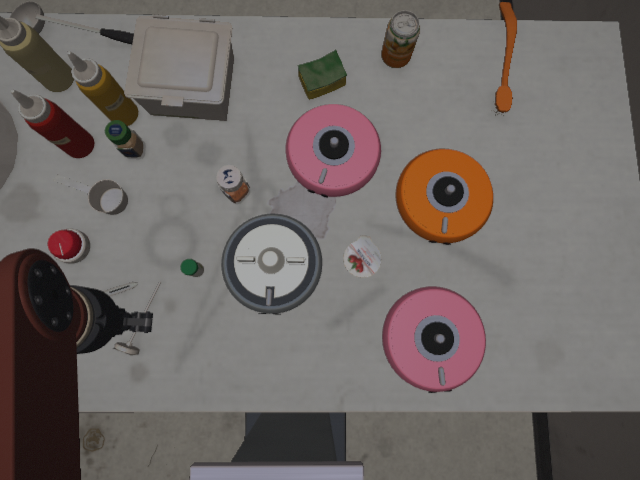

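The key fills the middle of the notch, the jar, vial and tub stand at the same pixels as before, and the tool bottomed at 103.0 mm, which is the expected home height. I'll hand it in.

```bash
python3 -c "
from h import *
print(job.job_done())"
```

```text
the job is handed in; nothing more can be done
None
```

I turned the disc about 127° clockwise by pushing its near vane with the closed fingers. I then pressed the hub down until it bottomed, moved clear and handed the job in at about 20 s.

**Home height:** the tool stopped at 103.0 mm, against 103 mm expected for home. The collar yielded at about 5.5 N, then the force rose to 24 N with no further travel.

**Notch and key:** in the last top view the key lies in the middle of the notch and the disc looks level. Before pressing, my estimates of the remaining turn disagreed by about 1.5°, which is inside the 2.5° play.

**Side load:** the first touch on the hub was 3 mm off centre, so I lifted, recentred and pressed again. At full press there was about 11 N of sideways force.

**Bystanders:** the jar, vial and tub look unmoved in the top picture. I compared them by eye only and did not measure them again. The final force readings were near zero, so the robot was touching nothing.

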